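# Fold down the retaining flap and shut the marking-out case

### The arm

A 6-joint arm with a two-finger parallel gripper is mounted at the origin on a cart in front of the work surface, level with it; the furniture and walls round the work are solid. World frame = base frame: x ahead of the robot, y to its left, z up, the work surface at z = 0. Lengths are in m, angles in rad, forces in N, time in s.
With the tool pointing down it reaches from about 0.4 to 0.825 m from the base axis. Payload 7 kg.
Tool frame: the origin (TCP) lies midway between the tips of the shut fingers; the grasp point (between the pads) lies 19 mm behind it; y points along the fingers, z is the direction in which the jaws open and shut, and the axes are right-handed (so a half turn about y gives the same grasp; the last joint's range is limited). The gripper opens to 88 mm and grips with 3 to 60 N. Pads are 19 mm wide; open, the fingers measure 130 mm over their backs; the gripper's body (78 mm by 193 mm) begins 47 mm behind the grasp point.
Start: joints at [0.288, 0.359, 0.012, 0, -1.224, -0.288], TCP at [0.675, -0, 0.227] pointing down, gripper open.
Joint ranges: [-3.07, 3.07], [-1.43, 2.12], [-1.02, 1.25], [-3.03, 1.67], [-3.05, -0], [-3.03, 3.03]. Speed limits (rad/s): [2.39, 2.39, 3.01, 3.14, 3.14, 3.14].

### API

Orientations are given as [roll, pitch, yaw] about the fixed x, y, z axes, in that order (R = Rz(yaw) Ry(pitch) Rx(roll)).
In Python, from station import arm gives the robot as it stands.
- The arm moves only by the tool move_arm, never from a script. Its argument "deltas" is a list of rows, each an object with "dp": the shift along the tool's x, y, z in mm, a list of three; "rotation": the turn, a rotation vector about the tool's x, y, z in degrees, a list of three. A call has 1 to 5 rows; each row shifts and turns the pose as measured when the row begins, along the tool's axes as they then stand; what a row does not reach is not made up. A row lasts 1/12 s, in which the tool goes at most 41.7 mm and 7.16 degrees, less where a joint would pass 70% of its speed; a pose out of reach is approached as far as the arm can. A call is refused whole if a number of a shift passes 41.7 or a number of a turn 7.16, either way. A call with a gripper value outside its range is refused whole. "jaw" is the closure in counts, from 0 (fully open) to 255 (shut), set as the call begins (left out, the last holds). The fingers move at their own pace and stop on an object; "squeeze" is the grip in N (left out, the last holds). Time passes only in rows, so rows that do not move let the fingers close. It gives the time, the measured TCP pose, the force and the opening at its end, in the units of the state.
- arm.get_state(): the state, without advancing time (a new reading comes with each control period).
- arm.grab_frame(name): name is "scene" or "side" or "wrist"; returns a dict with "pixels" (384x512x3 uint8, red, green, blue), "z_map" (384x512 float32, m along the optical axis (not along the pixel's ray), 0 where there is no reading), "fx", "fy", "cx", "cy" (pixels), "cam_to_world" (4x4, takes a point from camera to world coordinates); the wrist camera has in their place "mount" (4x4, takes a point from camera to tool coordinates, whose origin is the TCP and whose axes are the tool frame's). Camera axes: x right, y down, z forward; pixel columns grow to the right and rows downward; lengths in m; the calibration is good to about 2 mm. A picture is of the moment at which its call begins: read the wrist's pose just before it.
- arm.job_done(): hands the job in, once; it reports no verdict.
The state is a dict: "t": time; "q": joint angles; "qd": joint speeds; "joint_efforts": joint torques, N m; "eef_pos": TCP position; "ee_rot": TCP orientation; "force": force on the tool from outside, world axes, zero at the start; "moment": the same for the moment, N m; "width": finger opening in m.
Only numpy, scipy, OpenCV 4.12 (cv2) and the standard library are available. Lean on these libraries where they do the work, as an engineer would, in place of code of your own. Each camera call takes 0.05 s, during which the arm holds its last target.

### The job

The grey marking-out case on the welding table stands open. Push the upright yellow retaining flap over with the fingertips until it lies flat over the marker and the soapstone stick; only then push the blue lid over and press it fully shut. Do not pinch the flap or the lid, pick nothing up, and leave the two marking sticks in the case and the tin, bolt and tape measure around it where they are.

Things in the scene. Friction and masses are not known exactly. Their poses are not given: they have to be found in the camera images.
- case: Grey sheet-metal case, 190 (x) x 240 (y) x 55 mm high, walls 4 mm, held firmly on the table by magnetic feet that stand out 17 mm on its two short (+y and -y) sides; it does not move. Origin: centre of its underside on the table. Its own +x points to the lid's hinge side, -x to the flap's hinge side, z up.
- case_lid (a joint): Angle of the blue lid (243 mm wide, 196 mm from hinge to free edge, 3 mm sheet with a 10 mm skirt and a dark pad inside, 17 mm thick in all): 0 = fully shut, 1.57 = upright, up to 1.95 leaning outward, away from the case. A stiff friction hinge (0.32 N m): it stays wherever it is left, and about 2 to 3 N at its free edge moves it.
- case_flap (a joint): Angle of the yellow flap inside the case (200 mm wide, 132 mm from hinge to free edge, 3 mm sheet with an 8 mm thick rolled free edge and a 6 mm dark pad on its inner face): 0 = lying flat and level 36 mm above the table, 1.57 = upright, up to 1.75 leaning outward. It folds toward the lid's hinge side. Friction hinge (0.09 N m): it stays where it is left, about 1 to 1.5 N at its edge moves it.
- lid_edge (a point): Middle of the lid's free edge, on its outer face.
- lid_hinge (a point): Middle of the lid's hinge axis: 99 mm along the case's +x from its centre, 55 mm above the table. The axis runs along the case's y. The shut lid's top face is 60 mm above the table.
- flap_edge (a point): Middle of the flap's free edge.
- flap_hinge (a point): Middle of the flap's hinge axis: 86 mm along the case's -x from its centre, 36 mm above the table. The axis runs along the case's y.
- lid_pad: Dark rubber pad that covers the lid's inner face (172 x 212 mm, ends 12 mm short of the free edge). Pushing the lid from its outer face never touches it; a finger pressing on it counts as pinching. Its origin lies on the lid's hinge axis.
- flap_pad: Dark rubber pad on the flap's inner face (100 x 190 mm, ends 9 mm short of the free edge). Pushing the flap from its outer face never touches it; a finger pressing on it counts as pinching. Its origin lies on the flap's hinge axis.
- marker: Paint marker, white with a yellow cap, 123 mm long and 17 mm thick, lying loose on the case floor under where the flap comes down; to be left there.
- soapstone: White soapstone marking stick, 105 x 12 x 9 mm, lying loose on the case floor; to be left there.
- paste_tin: Round blue and white tin, 69 mm wide and 44 mm high, standing loose on the table about 220 mm from the case's centre, beyond the lid's hinge and toward the case's +y; to be left alone.
- hex_bolt: Steel hex bolt, 66 mm long, lying loose on the table about 200 mm from the case's centre on its -x (flap) side; to be left alone.
- tape_measure: Yellow tape measure, 62 x 79 x 36 mm high, lying loose on the table about 175 mm from the case's centre on its +x (lid) side; to be left alone.

How it is judged:
By the outcome, as a careful person would: the job done as asked, in the order asked, and still so for the second after the job is handed in, with the robot touching nothing.
It also fails if it takes over 51 s, if anything falls off the work surface, if the arm or the gripper's body presses on something with over 40 N, if the wrist force passes 120 N, or if a joint passes its speed limit or range.

## Working session

There is one attempt and no reset: what is moved stays moved. The work goes in short steps, Python scripts to look and compute and a tool call to move; the robot and the scene stay as the last step left them, time stands still between calls to the robot, and variables do not carry over. Pictures are saved under pics/ and viewed, and the job is handed in when it is done.

Besides the shell and the picture viewer there is one more tool, called by a JSON object that holds its "method" and its "body". move_arm: Moves the arm, as the interface text tells. Its arguments: {"type":"object","properties":{"deltas":{"type":"array","items":{"type":"object","properties":{"dp":{"type":"array","items":{"type":"number"}},"rotation":{"type":"array","items":{"type":"number"}}}}},"jaw":{"type":"number"},"squeeze":{"type":"number"}},"required":["deltas"]}

```bash
mkdir -p pics; ls
cat > h.py <<'E'
import numpy as np, cv2
from station import arm
from scipy.spatial.transform import Rotation as R
def pts(f, T=None):
    z=f["z_map"]; v,u=np.indices(z.shape)
    T=f["cam_to_world"] if T is None else T
    P=np.stack([(u-f["cx"])/f["fx"]*z,(v-f["cy"])/f["fy"]*z,z,np.ones_like(z)],-1)
    W=P@np.asarray(T).T
    W=W[...,:3]; W[z<=0]=np.nan
    return W
def save(n,f): cv2.imwrite("pics/"+n,f["pixels"][...,::-1])
E
python3 - <<'E'
from h import *
s=arm.get_state(); print(s)
for n in("scene","side"):
    f=arm.grab_frame(n); save(n+"0.png",f); np.savez("pics/"+n+"0.npz",**f); print(f["cam_to_world"],f["fx"])
E
```

```text
pics
{'t': 0.0, 'q': array([ 2.88085182e-01,  3.59381636e-01,  1.10621315e-02, -3.41769975e-04,
       -1.22409583e+00, -2.88089210e-01]), 'qd': array([-2.30736464e-04,  1.03391434e-03,  3.14579124e-05,  4.28893089e-04,
        8.38511245e-04,  5.75954347e-04]), 'joint_efforts': array([-8.00930356e-04, -5.82726967e+01,  2.93058443e+01,  6.99745238e+00,
        6.93249181e-03, -2.06530804e-04]), 'eef_pos': array([ 6.74513419e-01, -3.94798766e-05,  2.25629015e-01]), 'ee_rot': array([-1.56915275e+00,  1.51992041e-04,  1.57067603e+00]), 'force': array([ 0.10241723, -0.05473023, -0.14883203]), 'moment': array([-0.06387694,  0.03920415, -0.00585967]), 'width': 0.0876094348106042}
[[ 0.74469161 -0.53247453  0.40237455  0.12666177]
 [-0.66736407 -0.60106724  0.43970828 -0.29513827]
 [ 0.0077207  -0.59597739 -0.8029641   0.83048492]
 [ 0.          0.          0.          1.        ]] 419.64643889858985
[[ 0.60764264 -0.52227514  0.59833026 -0.1603785 ]
 [-0.79405822 -0.41426631  0.44480892 -0.34551978]
 [ 0.01555543 -0.74539392 -0.66644274  0.77708964]
 [ 0.          0.          0.          1.        ]] 490.8609330878639
```

View pics/scene0.png

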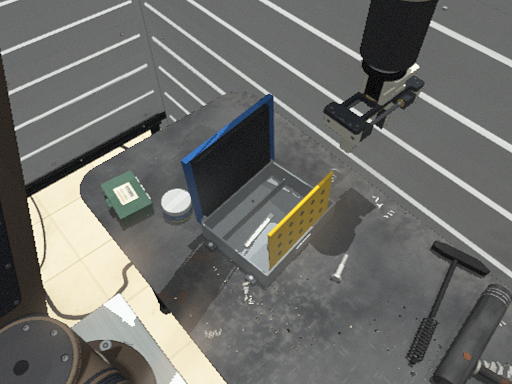

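View pics/side0.png

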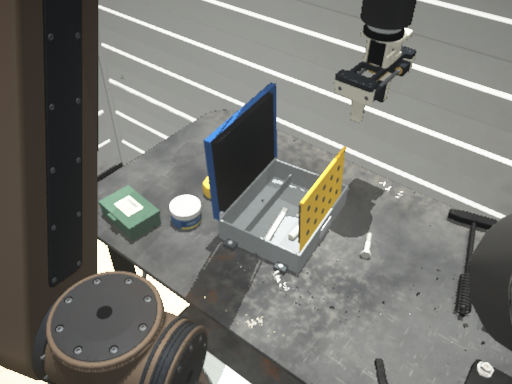

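The scene view shows the blue lid upright on the left (about (235,160)), the yellow flap upright on the right (300,220), the tin at (176,203), the bolt at (340,267), and the gripper at (375,110). In the side view the tape measure peeks out behind the lid at (208,187). Next I'll measure the poses.

Run:
```python
from h import *
for n in("scene","side"):
    f=dict(np.load(f"pics/{n}0.npz")); W=pts(f); hsv=cv2.cvtColor(f["pixels"],cv2.COLOR_RGB2HSV)
    Y=(hsv[...,0]>18)&(hsv[...,0]<32)&(hsv[...,1]>150)&(hsv[...,2]>90)
    B=(hsv[...,0]>100)&(hsv[...,0]<125)&(hsv[...,1]>150)
    for nm,M in(("Y",Y),("B",B)):
        k,l,st,c=cv2.connectedComponentsWithStats(M.astype(np.uint8))
        for i in np.argsort(-st[1:,4])[:3]+1:
            if st[i,4]<40: continue
            P=W[l==i]; P=P[np.isfinite(P[:,0])]
            # plane fit
            m=np.median(P,0); Q=P[np.linalg.norm(P-m,axis=1)<.25]
            u,s,vt=np.linalg.svd(Q-Q.mean(0),full_matrices=False)
            print(n,nm,st[i],"mean",Q.mean(0).round(3),"lo",Q.min(0).round(3),"hi",Q.max(0).round(3),"n",vt[2].round(3),"s",(s/np.sqrt(len(Q))).round(4))
    # dark/grey rim points: z 0.050-0.058
    M=(W[...,2]>.049)&(W[...,2]<.060)&(W[...,0]>.4)&(W[...,0]<.95)&(abs(W[...,1])<.4)&~Y&~B
    P=W[M][:,:2].astype(np.float32)
    rect=cv2.minAreaRect(P); print(n,"rim",len(P),rect,cv2.boxPoints(rect).round(3).tolist())
    vis=f["pixels"].copy(); vis[M]=[255,0,255]; cv2.imwrite(f"pics/rim_{n}.png",cv2.resize(vis[60:300,140:400,::-1],None,fx=3,fy=2.5))
```

```text
scene Y [ 268  172   65   74 1254] mean [ 0.515 -0.007  0.135] lo [ 0.401 -0.022  0.006] hi [0.611 0.073 0.175] n [-0.129  0.991 -0.024] s [0.057  0.0304 0.0056]
scene B [181  94  92  77 743] mean [0.477 0.177 0.248] lo [0.355 0.156 0.176] hi [0.601 0.198 0.256] n [ 0.118 -0.993  0.029] s [0.0808 0.0123 0.004 ]
scene B [270 124   3  24  48] mean [0.599 0.186 0.136] lo [0.598 0.182 0.097] hi [0.602 0.192 0.176] n [1.    0.017 0.011] s [0.023  0.0024 0.0008]
scene rim 1876 ((0.5987616777420044, -0.00015047192573547363), (0.7997019290924072, 0.39705902338027954), 89.95722198486328) [[0.4000000059604645, -0.4000000059604645], [0.796999990940094, -0.4000000059604645], [0.7979999780654907, 0.4000000059604645], [0.4009999930858612, 0.4000000059604645]]
side Y [ 300  147   46  103 1556] mean [ 0.494 -0.01   0.111] lo [ 0.401 -0.025  0.044] hi [0.601 0.007 0.175] n [-0.124  0.991 -0.049] s [0.0596 0.0359 0.0006]
side Y [203 185   7  13  45] mean [0.439 0.256 0.021] lo [0.436 0.246 0.007] hi [0.442 0.268 0.033] n [-0.994  0.099 -0.039] s [0.0079 0.0052 0.0012]
side B [205  91  61  52 333] mean [0.447 0.174 0.253] lo [0.355 0.158 0.238] hi [0.56  0.193 0.256] n [-0.085  0.633  0.77 ] s [0.0593 0.0036 0.0024]
side rim 1597 ((0.6003928780555725, 0.0422976016998291), (0.7159335017204285, 0.3998127281665802), 89.83627319335938) [[0.39899998903274536, -0.3149999976158142], [0.7990000247955322, -0.3160000145435333], [0.8009999990463257, 0.4000000059604645], [0.4020000100135803, 0.4009999930858612]]
```

View pics/rim_side.png

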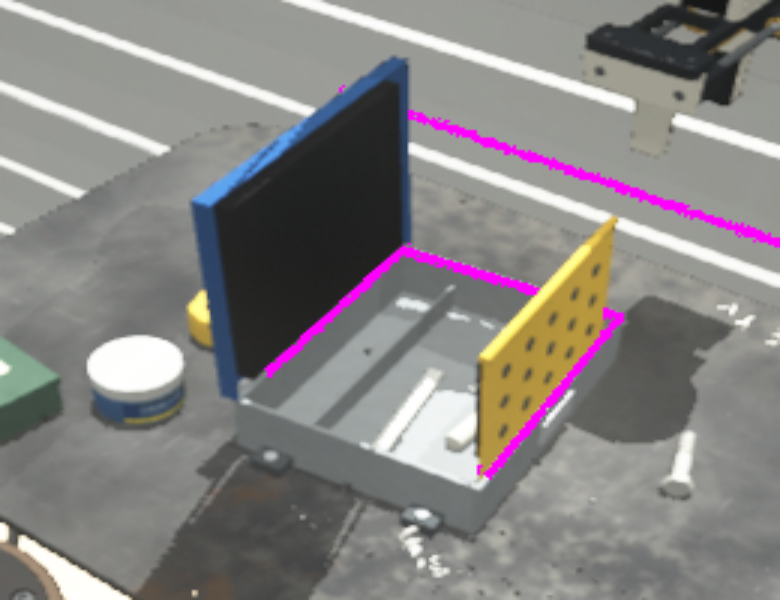

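View pics/rim_scene.png

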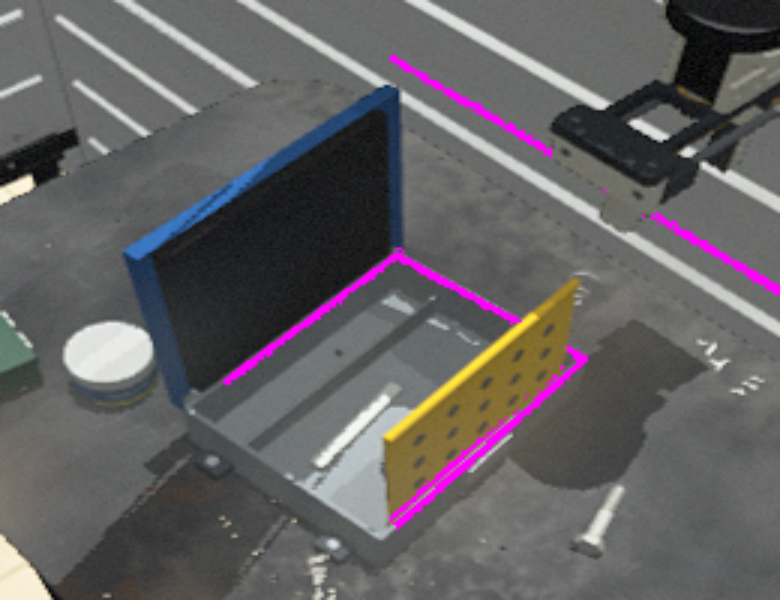

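Run:
```python
from h import *
Pall=[]
for n in("scene","side"):
    f=dict(np.load(f"pics/{n}0.npz")); W=pts(f)
    M=(W[...,2]>.051)&(W[...,2]<.058)&(W[...,0]>.33)&(W[...,0]<.67)&(W[...,1]>-.12)&(W[...,1]<.25)
    hsv=cv2.cvtColor(f["pixels"],cv2.COLOR_RGB2HSV); M&=hsv[...,1]<100
    P=W[M][:,:2]; Pall.append(P)
P=np.vstack(Pall)
yaw=np.arctan2(.991,-.125); 
for th in np.radians([96,96.5,97,97.5,98]):
    A=np.array([[np.cos(th),np.sin(th)],[-np.sin(th),np.cos(th)]]); Q=P@A.T
    lo=np.percentile(Q,1,0);hi=np.percentile(Q,99,0)
    hx,_=np.histogram(Q[:,0],bins=np.arange(lo[0]-.01,hi[0]+.01,.002))
    hy,_=np.histogram(Q[:,1],bins=np.arange(lo[1]-.01,hi[1]+.01,.002))
    print(np.degrees(th),lo.round(4),hi.round(4),hi-lo,hx.max(),hy.max())
    print(hx)
rect=cv2.minAreaRect(P.astype(np.float32)); print(rect)
```

```text
96.00000000000001 [-0.0763 -0.6171] [ 0.1191 -0.3749] [0.19544846 0.24221048] 144 193
[  0   0   0   0  17  73 144 129  66  23  10  12  11   7   9   7   8   8
   6   6   4   7   2   6   6   6   6   5   5   6   7   4   7   3   6   7
   4   6   5   7   7   7   9   8  12   8   8   8   9  11   8   8  11   9
   8  13   6  12   7  13   7   9  10   8  10   7  11   7  11   7   9  11
   8   8  12   9   7  11   9   7  10   7   9   9   8  10   9   9   6   8
   8  10   7   9   7   9   8  35  92 138 111  56  25   8   3   0   0]
96.5 [-0.0799 -0.6173] [ 0.1144 -0.3756] [0.19437614 0.24176978] 166 202
[  0   0   0   0  17  97 166 125  40  10   9  15   9   6   8   6   8   5
   9   5   5   5   4   5   5   7   6   6   4   6   7   5   5   5   6   6
   5   6   6   6   9   7  10  10   8  11   8   8   7  13   7   9   9  11
   5  12  10  12   5  14   9   9   7   8  12   5  11   9   9   8  10  10
   9   9   9   9   9  10   7   8  11   6  10   8  10   8  10   6   8  10
   6  13   4   8   7  10   7  41 121 152  90  42  13   4   4   0   0]
97.0 [-0.0837 -0.6175] [ 0.1096 -0.3759] [0.19325036 0.24166376] 192 19
[... 853 characters left out ...]
0  11   6   9   7
   9   6   8   6   9   8  10  56 125 161  72  36   3   6   4   2]
98.0 [-0.0929 -0.6178] [ 0.1014 -0.3754] [0.19428562 0.24241911] 146 187
[  0   0   0   0  17  97 146 126  48  18  10  11  14   5   4   6   5   5
   6   8   4   7   6   5   3   6   5   6   7   4   7   4   6   6   8   2
   7   8   6   8   9  11   8   7  13   8   9   9  10   8  10   7   8   9
   9  10  10  12   9   9   8  12   7   9  10   8  11  10   9   7  11   8
   8   9   8   9  13   6  10  11   8   7  10   5  10  10   7  11   5  12
   5   8   7   9   5   8  14  41 107 139 110  46  10   2   5   3   2]
((0.49060115218162537, 0.07537493109703064), (0.24591682851314545, 0.20024839043617249), 6.2674760818481445)
```

{"method": "move_arm", "body": {"deltas": [{"dp": [0, 0, 0], "rotation": [0, -7.1, 0]}, {"dp": [-10, 0, 30], "rotation": [0, 0, 0]}, {"dp": [-10, 0, 40], "rotation": [0, 0, 0]}, {"dp": [-10, 0, 40], "rotation": [0, 0, 0]}, {"dp": [-10, 0, 40], "rotation": [0, 0, 0]}], "jaw": 255}}

```text
t: 0.52
eef_pos: [0.531, -0.0581, 0.2193]
ee_rot: [-1.561, 0.001, 1.703]
force: [0.2, -0.7, 0.9]
width: 0.0598
```

```bash
cat >> h.py <<'E'
C=np.array([.4914,.074]); th=np.radians(97.2); A=np.array([[np.cos(th),np.sin(th)],[-np.sin(th),np.cos(th)]])
def case(p): p=np.asarray(p); return np.r_[A@(p[:2]-C),p[2]]
def show():
    s=arm.get_state(); print("t",round(s["t"],2),"case mm",(case(s["eef_pos"])*1e3).round(1),"F case",np.r_[A@s["force"][:2],s["force"][2]].round(1),"w",round(s["width"],4))
    R0=R.from_euler("xyz",s["ee_rot"]).as_matrix(); B=np.eye(3);B[:2,:2]=A
    print("tool axes in case (cols)\n",(B@R0).round(3)); return s
E
python3 - <<'E'
from h import *
show()
f=arm.grab_frame("side"); save("side1.png",f)
E
```

```text
t 0.52 case mm [-136.   -22.8  219.3] F case [-0.7 -0.1  0.9] w 0.0598
tool axes in case (cols)
 [[ 1.    -0.001 -0.007]
 [ 0.007  0.01   1.   ]
 [-0.001 -1.     0.01 ]]
```

View pics/side1.png

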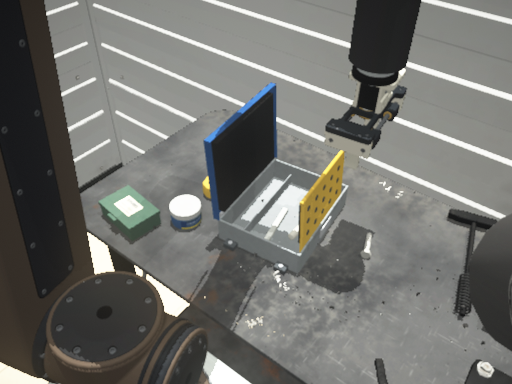

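The gripper, at (360,140), is now outside the flap and above it. I'll lower it beside the flap while the fingers shut.

{"method": "move_arm", "body": {"deltas": [{"dp": [0, 0, 10]}, {"dp": [0, 15, 12]}, {"dp": [0, 20, 0]}, {"dp": [0, 20, 0]}, {"dp": [0, 15, 0]}], "jaw": 255}}

```text
$.deltas[0]: bad value
```

Run:
```python
from h import *
show()
f=arm.grab_frame("side"); W=pts(f); save("side2.png",f)
cv2.imwrite("pics/side2c.png",cv2.resize(f["pixels"][90:290,190:430,::-1],None,fx=3,fy=3))
```

```text
t 0.57 case mm [-137.2  -15.   219.1] F case [ 0.8 11.6 -5.2] w 0.056
tool axes in case (cols)
 [[ 1.     0.    -0.005]
 [ 0.005  0.014  1.   ]
 [ 0.    -1.     0.014]]
```

View pics/side2c.png

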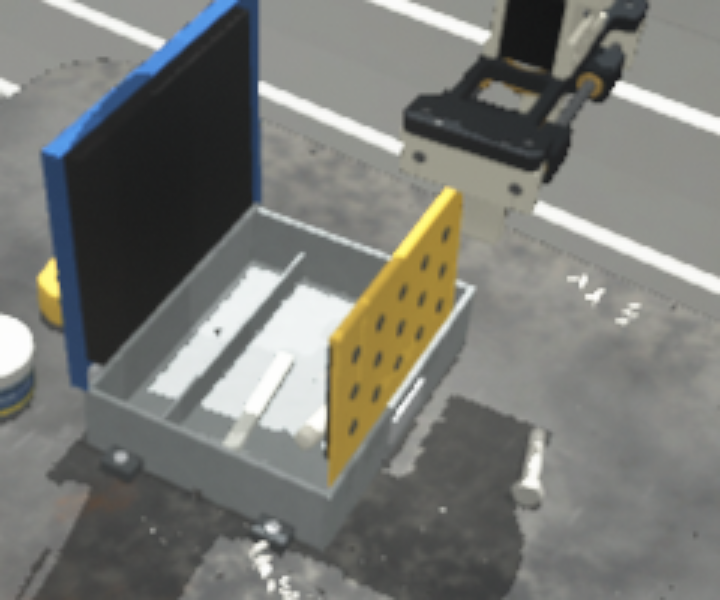

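The move was refused because every row needs a rotation. The picture is unchanged: the flap is still upright and the gripper is behind it.

{"method": "move_arm", "body": {"deltas": [{"dp": [0, 0, 8], "rotation": [0, 0, 0]}, {"dp": [0, 15, 7], "rotation": [0, 0, 0]}, {"dp": [0, 20, 0], "rotation": [0, 0, 0]}, {"dp": [0, 20, 0], "rotation": [0, 0, 0]}, {"dp": [0, 20, 0], "rotation": [0, 0, 0]}], "jaw": 255}}

```text
t: 1.03
eef_pos: [0.5128, -0.0614, 0.1487]
ee_rot: [-1.572, -0.0, 1.701]
force: [-0.2, 0.1, -0.1]
width: 0.0181
```

Run:
```python
from h import *
show()
f=arm.grab_frame("side"); W=pts(f); save("side3.png",f)
cv2.imwrite("pics/side3c.png",cv2.resize(f["pixels"][90:290,190:430,::-1],None,fx=3,fy=3))
f=arm.grab_frame("wrist"); save("wrist3.png",f)
```

```text
t 1.03 case mm [-137.    -4.2  148.7] F case [ 0.2  0.2 -0.1] w 0.0181
tool axes in case (cols)
 [[ 1.     0.    -0.005]
 [ 0.005 -0.001  1.   ]
 [ 0.    -1.    -0.001]]
```

View pics/side3c.png

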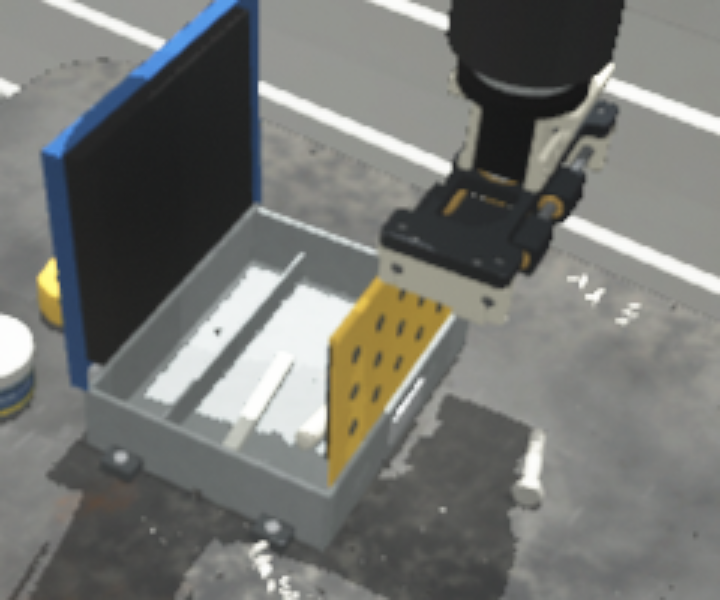

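View pics/wrist3.png

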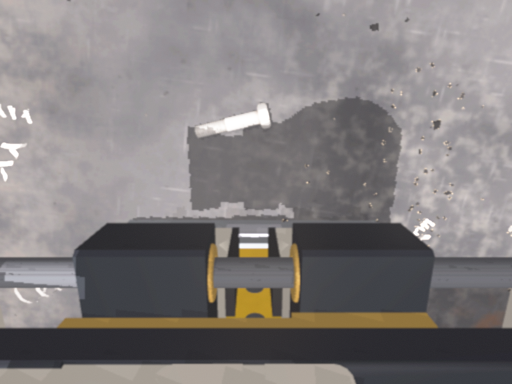

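The closed gripper is beside the flap at the right height, and the bolt is clear at wrist (235,122). I'll start the push along the flap's arc.

{"method": "move_arm", "body": {"deltas": [{"dp": [13, 0, 1], "rotation": [0, 0, 0]}, {"dp": [13, 0, 1], "rotation": [0, 0, 0]}, {"dp": [12, 1, 1], "rotation": [0, 0, 0]}, {"dp": [10, 1, 0], "rotation": [0, 0, 0]}, {"dp": [10, 1, 0], "rotation": [0, 0, 0]}], "jaw": 255}}

```text
t: 1.55
eef_pos: [0.5015, -0.0035, 0.1459]
ee_rot: [-1.563, 0.002, 1.699]
force: [0.8, -1.1, -0.0]
width: 0.0005
```

Run:
```python
from h import *
show()
f=arm.grab_frame("side"); W=pts(f)
cv2.imwrite("pics/side4c.png",cv2.resize(f["pixels"][90:290,190:430,::-1],None,fx=3,fy=3))
f=arm.grab_frame("wrist"); print(f["mount"])
```

```text
t 1.55 case mm [-78.1  -0.3 145.9] F case [-1.2 -0.6 -0. ] w 0.0005
tool axes in case (cols)
 [[ 1.    -0.002 -0.003]
 [ 0.003  0.007  1.   ]
 [-0.002 -1.     0.007]]
[[ 5.86490193e-04  9.64310622e-01  2.64772886e-01 -7.05148528e-02]
 [-5.86786171e-04 -2.64772554e-01  9.64310713e-01 -1.58415834e-01]
 [ 9.99999656e-01 -7.20923843e-04  4.10557631e-04 -9.29866399e-04]
 [ 0.00000000e+00  0.00000000e+00  0.00000000e+00  1.00000000e+00]]
```

View pics/side4c.png

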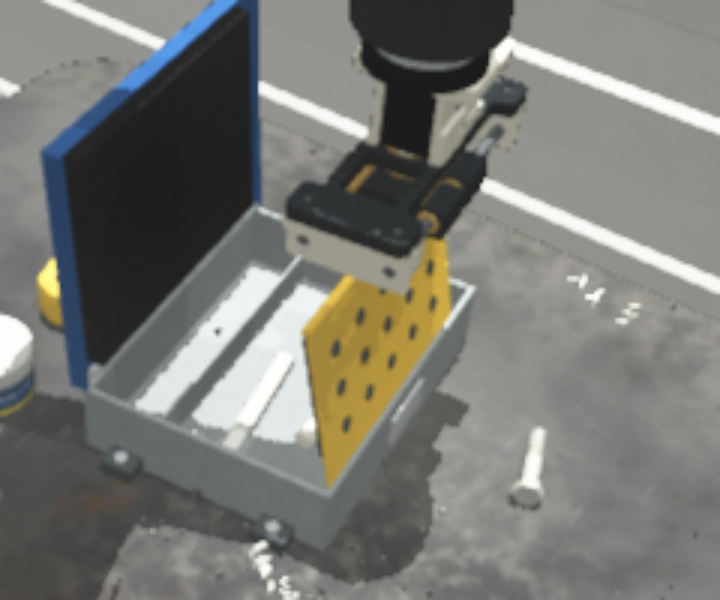

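The flap is tilting inward with about 1.2 N on it. I'll continue along the arc.

{"method": "move_arm", "body": {"deltas": [{"dp": [13, 2, 0], "rotation": [0, 0, 0]}, {"dp": [13, 4, 0], "rotation": [0, 0, 0]}, {"dp": [13, 6, 0], "rotation": [0, 0, 0]}, {"dp": [11, 8, 0], "rotation": [0, 0, 0]}, {"dp": [10, 9, 0], "rotation": [0, 0, 0]}]}}

```text
t: 2.07
eef_pos: [0.4959, 0.0583, 0.1191]
ee_rot: [-1.569, 0.001, 1.7]
force: [0.1, -0.1, -0.3]
width: 0.0006
```

Run:
```python
from h import *
show()
f=arm.grab_frame("side"); W=pts(f)
cv2.imwrite("pics/side5c.png",cv2.resize(f["pixels"][90:290,190:430,::-1],None,fx=3,fy=3))
```

```text
t 2.07 case mm [-16.1  -2.4 119.1] F case [-0.1 -0.1 -0.3] w 0.0006
tool axes in case (cols)
 [[ 1.    -0.001 -0.004]
 [ 0.004  0.002  1.   ]
 [-0.001 -1.     0.002]]
```

View pics/side5c.png

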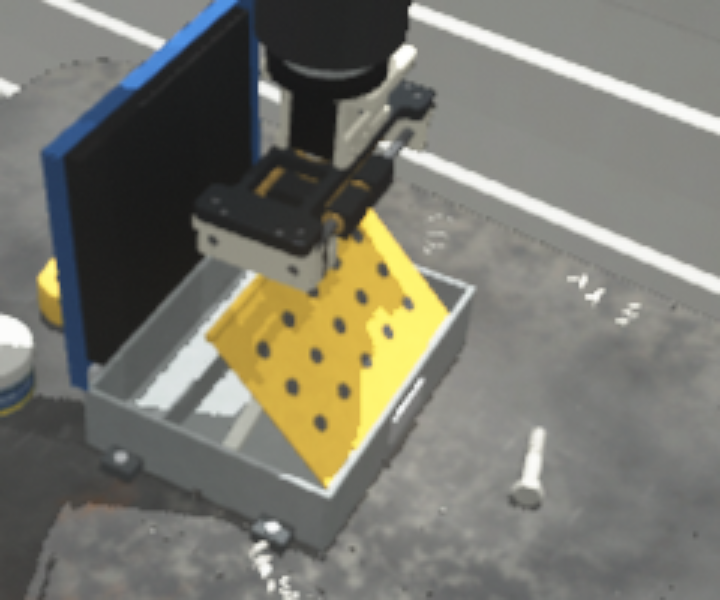

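The flap is at about 45°, and the gripper body has ample room to the lid. I'll keep pushing.

{"method": "move_arm", "body": {"deltas": [{"dp": [8, 10, 0], "rotation": [0, 0, 0]}, {"dp": [7, 11, 0], "rotation": [0, 0, 0]}, {"dp": [6, 12, 1], "rotation": [0, 0, 0]}, {"dp": [5, 12, 1], "rotation": [0, 0, 0]}, {"dp": [3, 12, 0], "rotation": [0, 0, 0]}]}}

```text
t: 2.53
eef_pos: [0.4905, 0.0905, 0.0584]
ee_rot: [-1.57, 0.001, 1.703]
force: [0.2, -1.3, 1.1]
width: 0.0002
```

Run:
```python
from h import *
show()
f=arm.grab_frame("side"); W=pts(f)
cv2.imwrite("pics/side6c.png",cv2.resize(f["pixels"][90:290,190:430,::-1],None,fx=3,fy=3))
```

```text
t 2.53 case mm [16.5 -1.1 58.4] F case [-1.3  0.   1.1] w 0.0002
tool axes in case (cols)
 [[ 1.    -0.001 -0.006]
 [ 0.006  0.001  1.   ]
 [-0.001 -1.     0.001]]
```

View pics/side6c.png

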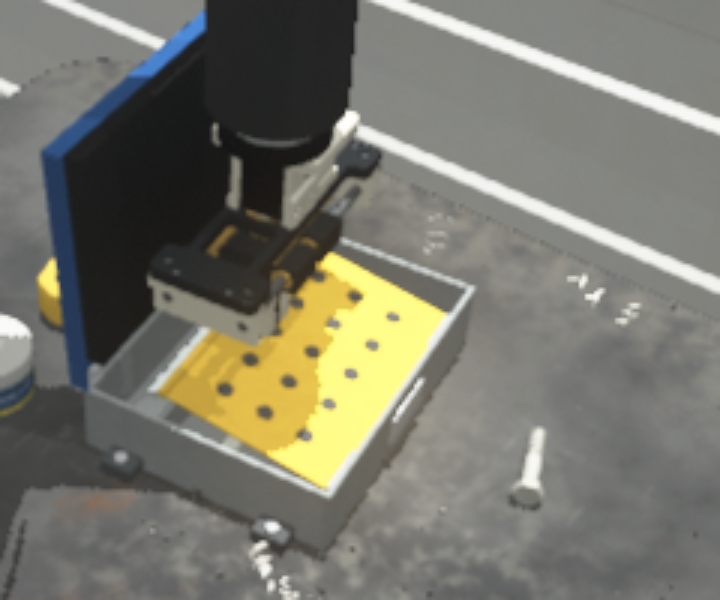

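The flap is nearly flat, at about 10°. I'll press it down gently.

{"method": "move_arm", "body": {"deltas": [{"dp": [0, 7, 0], "rotation": [0, 0, 0]}, {"dp": [0, 6, 0], "rotation": [0, 0, 0]}, {"dp": [0, 4, 0], "rotation": [0, 0, 0]}, {"dp": [0, 3, 0], "rotation": [0, 0, 0]}, {"dp": [0, 2, 0], "rotation": [0, 0, 0]}]}}

```text
t: 3.0
eef_pos: [0.4898, 0.0903, 0.037]
ee_rot: [-1.567, 0.003, 1.705]
force: [-17.3, 4.0, 40.0]
width: 0.0005
```

Run:
```python
from h import *
show()
```

```text
t 3.0 case mm [16.4 -0.5 37. ] F case [ 6.2 16.6 40. ] w 0.0005
tool axes in case (cols)
 [[ 1.    -0.003 -0.009]
 [ 0.009  0.004  1.   ]
 [-0.003 -1.     0.004]]
```

The flap has hit its stop, with 40 N at z 37 mm. I'll lift and check.

{"method": "move_arm", "body": {"deltas": [{"dp": [0, -3, 0], "rotation": [0, 0, 0]}, {"dp": [0, -15, 0], "rotation": [0, 0, 0]}, {"dp": [-5, -35, 0], "rotation": [0, 0, 0]}, {"dp": [-8, -40, 0], "rotation": [0, 0, 0]}, {"dp": [-8, -40, 0], "rotation": [0, 0, 0]}]}}

```text
t: 3.42
eef_pos: [0.489, 0.0676, 0.1694]
ee_rot: [-1.555, 0.007, 1.705]
force: [1.6, 0.9, -0.4]
width: 0.0001
```

{"method": "move_arm", "body": {"deltas": [{"dp": [0, -40, 0], "rotation": [0, 0, 0]}, {"dp": [0, -40, 0], "rotation": [0, 0, 0]}, {"dp": [0, -30, 0], "rotation": [0, 0, 0]}, {"dp": [0, -20, 0], "rotation": [0, 0, 0]}, {"dp": [0, 0, 0], "rotation": [0, 0, 0]}]}}

```text
t: 3.83
eef_pos: [0.4931, 0.0657, 0.3169]
ee_rot: [-1.571, 0.003, 1.703]
force: [1.3, 0.2, 0.1]
width: 0.0002
```

```bash
cat >> h.py <<'E'
def yellow(f,W):
    hsv=cv2.cvtColor(f["pixels"],cv2.COLOR_RGB2HSV)
    Y=(hsv[...,0]>18)&(hsv[...,0]<32)&(hsv[...,1]>150)&(hsv[...,2]>90)
    P=(W[Y]); P=P[np.isfinite(P[:,0])]; Q=np.c_[(P[:,:2]-C)@A.T,P[:,2]]
    return Q[(abs(Q[:,0])<.095)&(abs(Q[:,1])<.12)]
E
python3 - <<'E'
from h import *
show()
f=arm.grab_frame("side"); W=pts(f)
Q=yellow(f,W)
for a in np.arange(-.09,.06,.02):
    m=(Q[:,0]>a)&(Q[:,0]<a+.02); print(round(a+.01,3),m.sum(),np.median(Q[m,2]).round(4) if m.any() else "")
cv2.imwrite("pics/side7c.png",cv2.resize(f["pixels"][90:290,190:430,::-1],None,fx=3,fy=3))
E
```

```text
t 3.83 case mm [ -8.4  -0.6 316.9] F case [ 0.  -1.3  0.1] w 0.0002
tool axes in case (cols)
 [[ 1.    -0.003 -0.006]
 [ 0.006 -0.001  1.   ]
 [-0.003 -1.    -0.001]]
-0.08 78 0.0393
-0.06 290 0.0389
-0.04 422 0.039
-0.02 367 0.0393
0.0 404 0.0391
0.02 122 0.0392
0.04 61 0.0391
0.06 0
```

View pics/side7c.png

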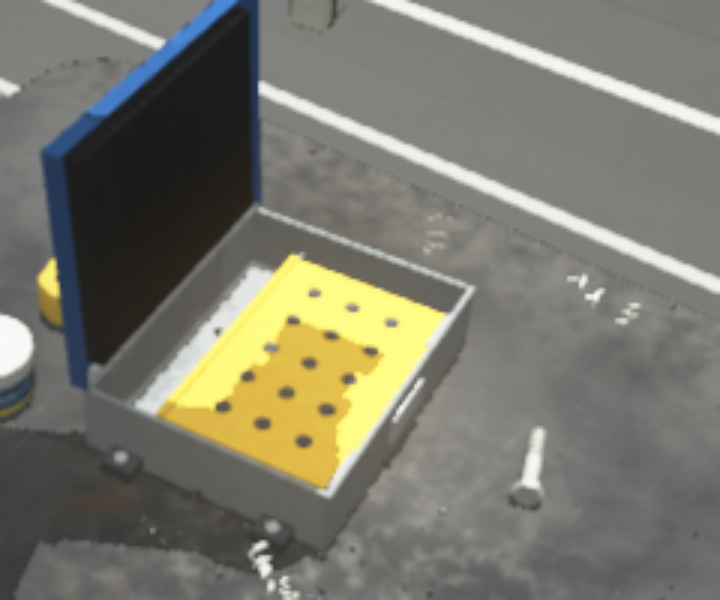

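The flap is flat: z is 39 mm across its whole length, in line with a 36 mm hinge plus sheet. Now I'll go over the lid to its outer side.

{"method": "move_arm", "body": {"deltas": [{"dp": [35, 0, 0], "rotation": [0, 0, 0]}, {"dp": [40, 0, 0], "rotation": [0, 0, 0]}, {"dp": [40, 0, 0], "rotation": [0, 0, 0]}, {"dp": [40, 0, 0], "rotation": [0, 0, 0]}, {"dp": [5, 0, 0], "rotation": [0, 0, 0]}]}}

```text
t: 4.3
eef_pos: [0.4702, 0.226, 0.3118]
ee_rot: [-1.569, 0.003, 1.692]
force: [0.7, 0.3, -0.6]
width: 0.0006
```

Run:
```python
from h import *
print(show()["q"].round(2))
f=arm.grab_frame("scene"); save("scene8.png",f); W=pts(f)
hsv=cv2.cvtColor(f["pixels"],cv2.COLOR_RGB2HSV)
B=(hsv[...,0]>100)&(hsv[...,0]<125)&(hsv[...,1]>150)
P=W[B]; P=P[np.isfinite(P[:,0])];Q=np.c_[(P[:,:2]-C)@A.T,P[:,2]]; Q=Q[(abs(Q[:,1])<.13)&(Q[:,0]>.06)&(Q[:,0]<.16)&(Q[:,2]>.05)]
T=Q[Q[:,2]>.235]; print(len(T),np.percentile(T,[2,25,50,75,98],axis=0).round(4))
```

```text
t 4.3 case mm [153.4   2.  311.8] F case [ 0.2 -0.7 -0.6] w 0.0006
tool axes in case (cols)
 [[ 1.    -0.003  0.004]
 [-0.004  0.002  1.   ]
 [-0.003 -1.     0.002]]
[ 0.82  0.06 -0.18  0.   -1.34 -0.7 ]
669 [[ 0.0978 -0.1192  0.2413]
 [ 0.1011 -0.0492  0.2515]
 [ 0.1044  0.0146  0.2524]
 [ 0.1083  0.0713  0.2531]
 [ 0.1373  0.1223  0.4872]]
```

View pics/scene8.png

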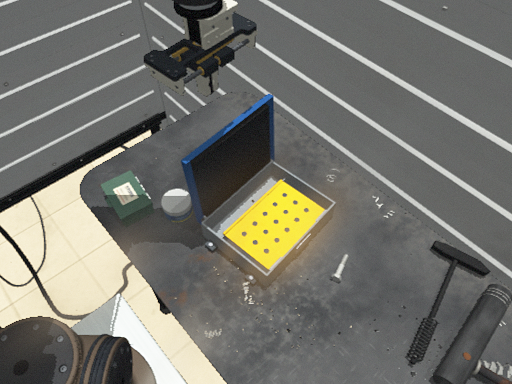

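The gripper is over the far side of the lid, the lid is still upright, and its outer face at the top is near case x of 112 mm. I'll lower the fingertips behind it.

{"method": "move_arm", "body": {"deltas": [{"dp": [0, 25, 0], "rotation": [0, 0, 0]}, {"dp": [0, 25, 0], "rotation": [0, 0, 0]}, {"dp": [0, 25, 0], "rotation": [0, 0, 0]}, {"dp": [0, 10, 0], "rotation": [0, 0, 0]}, {"dp": [-8, 0, 0], "rotation": [0, 0, 0]}]}}

```text
t: 4.77
eef_pos: [0.4693, 0.2161, 0.2193]
ee_rot: [-1.564, 0.005, 1.696]
force: [-0.2, 0.6, 0.4]
width: 0.0002
```

Run:
```python
from h import *
show()
f=arm.grab_frame("scene"); save("scene9.png",f)
cv2.imwrite("pics/scene9c.png",cv2.resize(f["pixels"][40:290,100:360,::-1],None,fx=2.4,fy=2.4))
```

```text
t 4.77 case mm [143.7   4.1 219.3] F case [0.6 0.1 0.4] w 0.0002
tool axes in case (cols)
 [[ 1.    -0.005  0.   ]
 [-0.     0.006  1.   ]
 [-0.005 -1.     0.006]]
```

View pics/scene9c.png

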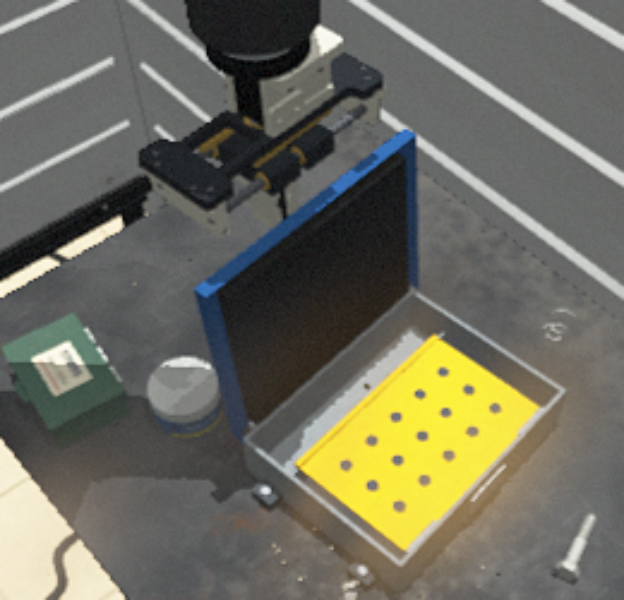

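The fingertips are behind the lid's outer face. I'll start the push.

{"method": "move_arm", "body": {"deltas": [{"dp": [-14, 0, -1], "rotation": [0, 0, 0]}, {"dp": [-12, 0, -1], "rotation": [0, 0, 0]}, {"dp": [-12, 0, -1], "rotation": [0, 0, 0]}, {"dp": [-14, 1, 0], "rotation": [0, 0, 0]}, {"dp": [-14, 2, 0], "rotation": [0, 0, 0]}]}}

```text
t: 5.23
eef_pos: [0.4818, 0.1457, 0.2194]
ee_rot: [-1.566, 0.003, 1.696]
force: [-0.0, 2.1, -0.8]
width: 0.0003
```

Run:
```python
from h import *
show()
f=arm.grab_frame("scene")
cv2.imwrite("pics/scene10c.png",cv2.resize(f["pixels"][40:290,100:360,::-1],None,fx=2.4,fy=2.4))
```

```text
t 5.23 case mm [ 72.4   0.5 219.4] F case [ 2.1 -0.2 -0.8] w 0.0003
tool axes in case (cols)
 [[ 1.    -0.003  0.   ]
 [-0.     0.005  1.   ]
 [-0.003 -1.     0.005]]
```

View pics/scene10c.png

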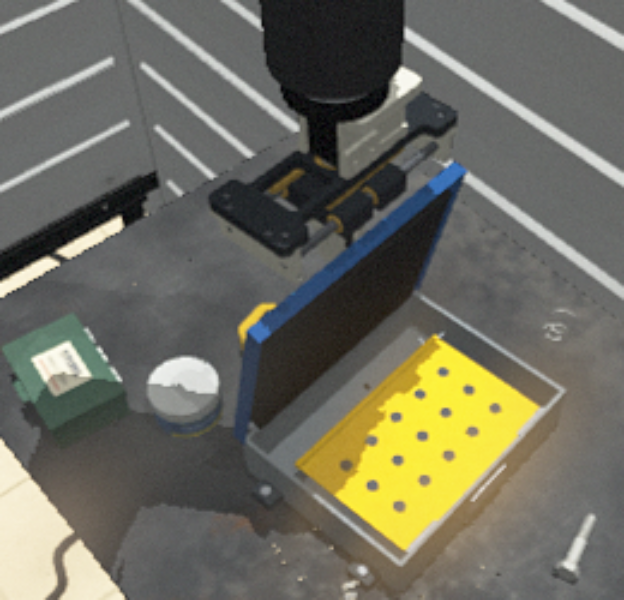

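The lid follows with 2.1 N at about 75°, and the tin and tape measure are undisturbed. I'll continue.

{"method": "move_arm", "body": {"deltas": [{"dp": [-15, 5, 0], "rotation": [0, 0, 0]}, {"dp": [-15, 7, 0], "rotation": [0, 0, 0]}, {"dp": [-15, 9, 0], "rotation": [0, 0, 0]}, {"dp": [-14, 10, 0], "rotation": [0, 0, 0]}, {"dp": [-13, 12, 0], "rotation": [0, 0, 0]}]}}

```text
t: 5.7
eef_pos: [0.4941, 0.0682, 0.1817]
ee_rot: [-1.577, -0.002, 1.693]
force: [-0.8, 0.8, 0.1]
width: 0.0005
```

Run:
```python
from h import *
show()
f=arm.grab_frame("scene")
cv2.imwrite("pics/scene11c.png",cv2.resize(f["pixels"][40:290,100:360,::-1],None,fx=2.4,fy=2.4))
```

```text
t 5.7 case mm [ -6.1  -1.9 181.7] F case [0.9 0.7 0.1] w 0.0005
tool axes in case (cols)
 [[ 1.     0.002  0.003]
 [-0.003 -0.006  1.   ]
 [ 0.002 -1.    -0.006]]
```

View pics/scene11c.png

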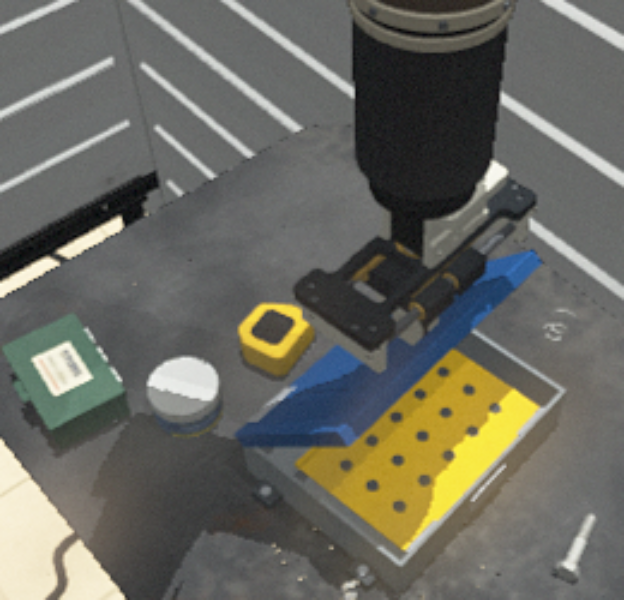

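The lid is at about 47°, and the tape measure at (275,340) in the crop is undisturbed. I'll continue.

{"method": "move_arm", "body": {"deltas": [{"dp": [-11, 13, 0], "rotation": [0, 0, 0]}, {"dp": [-10, 15, 0], "rotation": [0, 0, 0]}, {"dp": [-8, 16, 0], "rotation": [0, 0, 0]}, {"dp": [-7, 17, 0], "rotation": [0, 0, 0]}, {"dp": [-5, 17, 0], "rotation": [0, 0, 0]}]}}

```text
t: 6.17
eef_pos: [0.5027, 0.0215, 0.1058]
ee_rot: [-1.586, -0.003, 1.689]
force: [-0.9, -0.5, -0.1]
width: -0.0
```

Run:
```python
from h import *
show()
f=arm.grab_frame("scene")
cv2.imwrite("pics/scene12c.png",cv2.resize(f["pixels"][40:290,100:360,::-1],None,fx=2.4,fy=2.4))
```

```text
t 6.17 case mm [-53.6  -4.6 105.8] F case [-0.4  1.  -0.1] w -0.0
tool axes in case (cols)
 [[ 1.     0.003  0.007]
 [-0.007 -0.015  1.   ]
 [ 0.003 -1.    -0.015]]
```

View pics/scene12c.png

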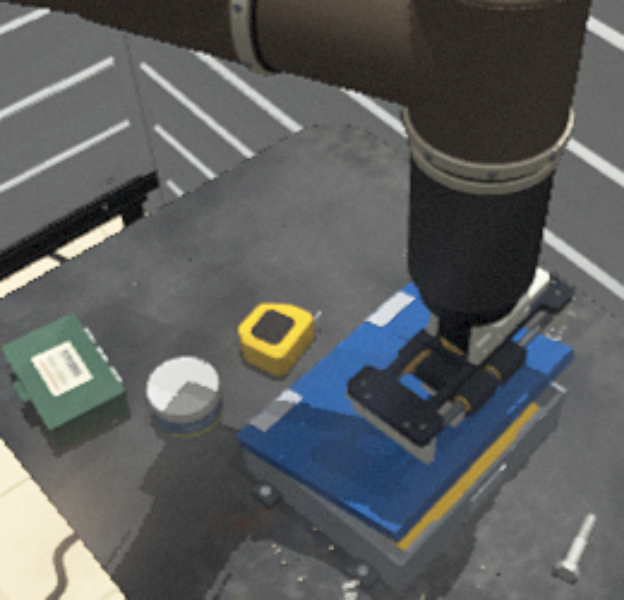

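The lid is at about 15°. I'll slow down for the rest.

{"method": "move_arm", "body": {"deltas": [{"dp": [-2, 10, 0], "rotation": [0, 0, 0]}, {"dp": [-1, 10, 0], "rotation": [0, 0, 0]}, {"dp": [-1, 8, 0], "rotation": [0, 0, 0]}, {"dp": [0, 6, 0], "rotation": [0, 0, 0]}, {"dp": [0, 4, 0], "rotation": [0, 0, 0]}]}}

```text
t: 6.63
eef_pos: [0.5038, 0.0152, 0.0655]
ee_rot: [-1.585, -0.002, 1.686]
force: [-0.1, 0.6, 0.4]
width: 0.0004
```

{"method": "move_arm", "body": {"deltas": [{"dp": [0, 3, 0], "rotation": [0, 0, 0]}, {"dp": [0, 2, 0], "rotation": [0, 0, 0]}, {"dp": [0, 2, 0], "rotation": [0, 0, 0]}]}}

```text
t: 6.88
eef_pos: [0.5043, 0.0154, 0.0598]
ee_rot: [-1.585, -0.001, 1.688]
force: [-17.3, 2.0, 44.5]
width: 0.0004
```

Run:
```python
from h import *
show()
```

```text
t 6.88 case mm [-59.7  -5.4  59.8] F case [ 4.1 16.9 44.5] w 0.0004
tool axes in case (cols)
 [[ 1.     0.001  0.008]
 [-0.008 -0.014  1.   ]
 [ 0.001 -1.    -0.014]]
```

The lid has hit its stop at z 59.8 mm, against an expected shut height of 60 mm. I'll lift clear and check.

{"method": "move_arm", "body": {"deltas": [{"dp": [0, -3, 0], "rotation": [0, 0, 0]}, {"dp": [0, -15, 0], "rotation": [0, 0, 0]}, {"dp": [0, -35, 0], "rotation": [0, 0, 0]}, {"dp": [0, -40, 0], "rotation": [0, 0, 0]}, {"dp": [0, -40, 0], "rotation": [0, 0, 0]}]}}

```text
t: 7.3
eef_pos: [0.4979, 0.0146, 0.1911]
ee_rot: [-1.571, 0.002, 1.689]
force: [1.8, 0.0, -0.4]
width: 0.0003
```

{"method": "move_arm", "body": {"deltas": [{"dp": [0, -40, 0], "rotation": [0, 0, 0]}, {"dp": [0, -40, 0], "rotation": [0, 0, 0]}, {"dp": [0, -20, 0], "rotation": [0, 0, 0]}, {"dp": [0, 0, 0], "rotation": [0, 0, 0]}, {"dp": [0, 0, 0], "rotation": [0, 0, 0]}]}}

```text
t: 7.72
eef_pos: [0.5004, 0.0158, 0.3083]
ee_rot: [-1.59, -0.001, 1.691]
force: [0.1, 0.5, -0.8]
width: 0.0005
```

Run:
```python
from h import *
show()
for n in("scene","side"):
    f=arm.grab_frame(n); save(n+"13.png",f); W=pts(f); f0=dict(np.load(f"pics/{n}0.npz"))
    hsv=cv2.cvtColor(f["pixels"],cv2.COLOR_RGB2HSV)
    B=(hsv[...,0]>100)&(hsv[...,0]<125)&(hsv[...,1]>120)
    P=W[B]; P=P[np.isfinite(P[:,0])];Q=np.c_[(P[:,:2]-C)@A.T,P[:,2]]; Q=Q[(abs(Q[:,1])<.13)&(abs(Q[:,0])<.11)&(Q[:,2]>.03)]
    for a in np.arange(-.1,.1,.025):
        m=(Q[:,0]>a)&(Q[:,0]<a+.025); print(n,round(a+.0125,3),m.sum(),np.percentile(Q[m,2],[50,80]).round(4) if m.any() else "")
    W0=pts(f0)
    for nm,ff,WW in(("before",f0,W0),("after",f,W)):
        # bolt: bright low objects on -x side ; tin top
        Pc=np.c_[(WW.reshape(-1,3)[:,:2]-C)@A.T,WW.reshape(-1,3)[:,2]]
        b=Pc[(Pc[:,0]<-.15)&(Pc[:,0]>-.26)&(abs(Pc[:,1])<.1)&(Pc[:,2]>.006)&(Pc[:,2]<.03)]
        t=Pc[(Pc[:,0]>.12)&(Pc[:,0]<.28)&(Pc[:,1]>.06)&(Pc[:,1]<.2)&(Pc[:,2]>.041)&(Pc[:,2]<.047)]
        m=Pc[(Pc[:,0]>.13)&(Pc[:,0]<.28)&(abs(Pc[:,1])<.07)&(Pc[:,2]>.01)&(Pc[:,2]<.045)]
        print(n,nm,"bolt",len(b),b.mean(0).round(4),"tin",len(t),t.mean(0).round(4),"tape",len(m),m.mean(0).round(4) if len(m) else "")
```

```text
t 7.72 case mm [-58.9  -1.7 308.3] F case [ 0.5 -0.1 -0.8] w 0.0005
tool axes in case (cols)
 [[ 1.     0.001  0.005]
 [-0.005 -0.019  1.   ]
 [ 0.001 -1.    -0.019]]
scene -0.088 1232 [0.0601 0.0613]
scene -0.063 1165 [0.0603 0.0614]
scene -0.038 1135 [0.0604 0.0616]
scene -0.013 1079 [0.0604 0.0615]
scene 0.012 1054 [0.0604 0.0617]
scene 0.037 1011 [0.0604 0.0616]
scene 0.062 1000 [0.0603 0.0616]
scene 0.087 479 [0.0602 0.0614]
scene before bolt 174 [-0.1914 -0.0121  0.0129] tin 820 [0.2057 0.129  0.0432] tape 0 
scene after bolt 175 [-0.1912 -0.0125  0.013 ] tin 824 [0.2068 0.1294 0.0432] tape 674 [0.1692 0.0003 0.031 ]
side -0.088 1145 [0.0611 0.0624]
side -0.063 1024 [0.0615 0.0626]
side -0.038 995 [0.0616 0.0629]
side -0.013 977 [0.0616 0.0629]
side 0.012 945 [0.0616 0.0629]
side 0.037 924 [0.0617 0.063 ]
side 0.062 885 [0.0617 0.0629]
side 0.087 438 [0.0617 0.0628]
side before bolt 163 [-0.1898 -0.0113  0.0139] tin 923 [0.2157 0.1363 0.0439] tape 110 [0.1933 0.0226 0.0289]
side after bolt 165 [-0.1894 -0.0104  0.0138] tin 917 [0.2143 0.1352 0.0439] tape 704 [0.1719 0.0035 0.031 ]
```

View pics/side13.png

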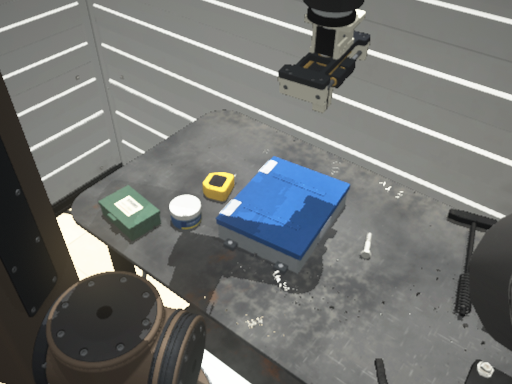

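View pics/scene13.png

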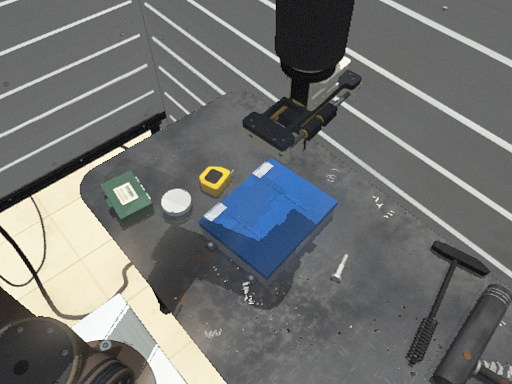

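The lid is level at 60 mm over its whole depth. The tin (scene 176,203), bolt (340,267) and tape measure are where they were, and the gripper hangs clear. I'll hand the job in.

```bash
python3 -c "
from station import arm
print(arm.job_done())"
```

```text
the job is handed in; nothing more can be done
None
```

The case is shut: I pushed the yellow flap flat first, then closed the blue lid. I pushed each from its outer face with closed fingertips, and handed the job in at about 8 s.

- **Flap:** it measured level, about 39 mm high along its whole length, before I touched the lid.
- **Lid:** it came to rest on its stop. Its top face measured 60–62 mm high along its whole depth, against 60 mm nominal.
- **Press force:** vertical fingertip force was about 40 N on the flap and 44.5 N on the lid, with about 17 N sideways each time. That is more than the job needed. The 40 N limit is stated for the arm and gripper body, and these were fingertip contacts. The wrist limit is 120 N.
- **Things around the case:** the bolt and tin measured within 1–2 mm of where they started. Most of the tape measure was hidden behind the lid at the start, so its before and after measurements don't compare directly. It looked undisturbed, and the fingertips stayed well above it.
- **Marking sticks:** I did not touch them, but they are now under the flap and lid, so I could not check them at the end.

One move call was refused because its rows had no rotation values, and it did not move the arm.

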